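# Mirror the tool rest for a bench mate of the other hand

### The job

The four tools lie in one tool rest in their order of use, the first one innermost, and a bench mate of the other hand is taking over. Move all four to the empty rest on the other side of the work in mirror image, so that seen from the robot their left-to-right order is reversed: one tool to a groove, lying flat on both rails with its handle end towards the robot as now. Leave the dial on its block undisturbed.

Things in the scene. Friction and masses are not known exactly. Their poses are not given: they have to be found in the camera images.
- scriber_mid (a point): pin vise scriber: slim pale brass body and thin steel tip, 12 mm wide, 150 mm long; grip width 10 mm, 11 mm high; the point lies 55 mm from the handle end, 95 mm from the steel tip. Given is its centre half-way up, about at its balance point; its own y axis runs along the tool to the handle end, x across it, z up.
- scraper_mid (a point): hollow scraper: dark reddish wooden handle, grey steel blade, 15 mm wide, 148 mm long; grip width 12 mm, 15 mm high; the point lies on the handle, 62 mm from its end, 86 mm from the tip. Given is its centre half-way up, about at its balance point; its own y axis runs along the tool to the handle end, x across it, z up.
- handpiece_mid (a point): micromotor handpiece: white body, thick black sleeve at one end, 25 mm across, 146 mm long; grip width 16 mm, 21 mm high; the point lies 78 mm from the black end (its handle end), 68 mm from the thin end. Given is its centre half-way up, about at its balance point; its own y axis runs along the tool to the handle end, x across it, z up.
- burnisher_mid (a point): burnisher: light beech handle and slim bright steel tip, 13 mm wide, 155 mm long; grip width 10 mm, 13 mm high; the point lies on the handle, 59 mm from its end, 95 mm from the tip. Given is its centre half-way up, about at its balance point; its own y axis runs along the tool to the handle end, x across it, z up.
- cradle_scriber: the cradle in which the scriber lies at the start: one of four equal beech segments that, side by side, form the occupied tool rest; fixed. 60 mm wide (y), 90 mm deep (x), grooved like the empty rest; origin on the bench under the middle of its front rail, x to its rear rail (away from the robot), y to the left along the row.
- cradle_scraper: the cradle in which the scraper lies at the start: one of four equal beech segments that, side by side, form the occupied tool rest; fixed. 60 mm wide (y), 90 mm deep (x), grooved like the empty rest; origin on the bench under the middle of its front rail, x to its rear rail (away from the robot), y to the left along the row.
- cradle_handpiece: the cradle in which the handpiece lies at the start: one of four equal beech segments that, side by side, form the occupied tool rest; fixed. 60 mm wide (y), 90 mm deep (x), grooved like the empty rest; origin on the bench under the middle of its front rail, x to its rear rail (away from the robot), y to the left along the row.
- cradle_burnisher: the cradle in which the burnisher lies at the start: one of four equal beech segments that, side by side, form the occupied tool rest; fixed. 60 mm wide (y), 90 mm deep (x), grooved like the empty rest; origin on the bench under the middle of its front rail, x to its rear rail (away from the robot), y to the left along the row.
- empty_rest: the empty beech tool rest, 240 x 90 mm, fixed. Origin on the bench under its front rail's middle; x to the rear rail, y left along the row. Grooves run along x at y = 90, 30, -30, -90 mm: felt floor 28 mm above the bench, 32 mm wide, 60 degree flanks, ridges 42 mm high. Rails 14 mm thick at x = 0 and 76; fingers fit between them, over a 6 mm foot plate. Tools lie with their points at about x = 38.
- dial: the work in hand: a turned holder with a white dial, 41 mm across, 6 mm high, on a black steel block 44 x 66 x 22 mm between the two rests; origin under its centre. Leave it alone.
There are look-alikes about, which are no part of the job. Leave any green look-alike of the cradle_burnisher alone.

How it is judged (in metres and radians):
At the end, for the whole second after the job is handed in: Each tool lies at rest in its own groove of the other rest (14 mm off its centre line at most, 25 mm off half-way between the rails, 6 mm off its height, 0.2 rad off its direction), level, handle end to the robot, their left-to-right order the reverse of that at the start ((y of scriber_mid in the frame of empty_rest between 0.076 and 0.104 m or y of scriber_mid in the frame of empty_rest between 0.016 and 0.044 m or y of scriber_mid in the frame of empty_rest between -0.044 and -0.016 m or y of scriber_mid in the frame of empty_rest between -0.104 and -0.076 m) and x of scriber_mid in the frame of empty_rest between 0.013 and 0.063 m and z of scriber_mid in the frame of empty_rest between 0.0275 and 0.0395 m and y of empty_rest in the frame of scriber_mid above 0 m and angle between the y axis of each of scriber_mid, scraper_mid, handpiece_mid, burnisher_mid and the x axis of empty_rest, either way round below 0.2 rad and angle between each of scriber_mid, scraper_mid, handpiece_mid, burnisher_mid's own z axis and vertical below 0.2 rad and linear speed of each of scriber, scraper, handpiece, burnisher below 0.02 m/s and (y of scraper_mid in the frame of empty_rest between 0.076 and 0.104 m or y of scraper_mid in the frame of empty_rest between 0.016 and 0.044 m or y of scraper_mid in the frame of empty_rest between -0.044 and -0.016 m or y of scraper_mid in the frame of empty_rest between -0.104 and -0.076 m) and x of scraper_mid in the frame of empty_rest between 0.013 and 0.063 m and z of scraper_mid in the frame of empty_rest between 0.0295 and 0.0415 m and y of empty_rest in the frame of scraper_mid above 0 m and (y of handpiece_mid in the frame of empty_rest between 0.076 and 0.104 m or y of handpiece_mid in the frame of empty_rest between 0.016 and 0.044 m or y of handpiece_mid in the frame of empty_rest between -0.044 and -0.016 m or y of handpiece_mid in the frame of empty_rest between -0.104 and -0.076 m) and x of handpiece_mid in the frame of empty_rest between 0.013 and 0.063 m and z of handpiece_mid in the frame of empty_rest between 0.0325 and 0.0445 m and y of empty_rest in the frame of handpiece_mid above 0 m and (y of burnisher_mid in the frame of empty_rest between 0.076 and 0.104 m or y of burnisher_mid in the frame of empty_rest between 0.016 and 0.044 m or y of burnisher_mid in the frame of empty_rest between -0.044 and -0.016 m or y of burnisher_mid in the frame of empty_rest between -0.104 and -0.076 m) and x of burnisher_mid in the frame of empty_rest between 0.013 and 0.063 m and z of burnisher_mid in the frame of empty_rest between 0.0285 and 0.0405 m and y of empty_rest in the frame of burnisher_mid above 0 m and ((y of cradle_scraper in the frame of cradle_scriber above 0 m and x of scraper_mid in the frame of scriber_mid below -0.02 m) or (y of cradle_scraper in the frame of cradle_scriber below 0 m and x of scraper_mid in the frame of scriber_mid above 0.02 m)) and ((y of cradle_handpiece in the frame of cradle_scriber above 0 m and x of handpiece_mid in the frame of scriber_mid below -0.02 m) or (y of cradle_handpiece in the frame of cradle_scriber below 0 m and x of handpiece_mid in the frame of scriber_mid above 0.02 m)) and ((y of cradle_burnisher in the frame of cradle_scriber above 0 m and x of burnisher_mid in the frame of scriber_mid below -0.02 m) or (y of cradle_burnisher in the frame of cradle_scriber below 0 m and x of burnisher_mid in the frame of scriber_mid above 0.02 m)) and ((y of cradle_handpiece in the frame of cradle_scraper above 0 m and x of handpiece_mid in the frame of scraper_mid below -0.02 m) or (y of cradle_handpiece in the frame of cradle_scraper below 0 m and x of handpiece_mid in the frame of scraper_mid above 0.02 m)) and ((y of cradle_burnisher in the frame of cradle_scraper above 0 m and x of burnisher_mid in the frame of scraper_mid below -0.02 m) or (y of cradle_burnisher in the frame of cradle_scraper below 0 m and x of burnisher_mid in the frame of scraper_mid above 0.02 m)) and ((y of cradle_burnisher in the frame of cradle_handpiece above 0 m and x of burnisher_mid in the frame of handpiece_mid below -0.02 m) or (y of cradle_burnisher in the frame of cradle_handpiece below 0 m and x of burnisher_mid in the frame of handpiece_mid above 0.02 m))); the robot touches nothing.
It fails at once if the dial on its block is shifted by more than 15 mm (distance of dial from where it was at the start of the episode above 0.015 m).
It also fails if it takes over 112 s, if anything falls off the work surface, if the arm or the gripper's body presses on something with over 40 N, if the wrist force passes 120 N, or if a joint passes its speed limit or range.

### The arm

A 7-joint arm with a two-finger parallel gripper is mounted at the origin on a cart in front of the work surface, level with it; the furniture and walls round the work are solid. World frame = base frame: x ahead of the robot, y to its left, z up, the work surface at z = 0. Lengths are in m, angles in degrees, forces in N, time in s.
With the tool pointing down it reaches from about 0.425 to 0.925 m from the base axis. Payload 6.8 kg.
Tool frame: the origin (TCP) lies at the very end of the fingers, on their centre line; the grasp point (between the pads) lies ctrl.pinch_z behind it (ctrl.pinch_z is the distance from the TCP to the grasp point, in m); x points along the fingers, z is the direction in which the jaws open and shut, and the axes are right-handed (so a half turn about x gives the same grasp; the last joint's range is limited). The gripper opens to 88 mm and grips with 3 to 60 N. Pads are 20 mm wide; open, the fingers measure 115 mm over their backs; the gripper's body (75 mm by 178 mm) begins 61 mm behind the grasp point.
Start: joints at [-78.558, 27.33, 1.283, 89.118, -0.659, 63.558, -4.761], TCP at [0.204, 0.643, 0.223] pointing down, gripper open.
Joint ranges: [-169.35, 169.35], [-19.33, 120.38], [-80.79, 83.38], [13.8, 139.57], [-78.32, 258.32], [9.67, 109.79], [-169.56, 169.56]. Speed limits (degrees/s): [136.94, 136.94, 180, 180, 180, 180, 180].

### API

Orientations are given as [roll, pitch, yaw] about the fixed x, y, z axes, in that order (R = Rz(yaw) Ry(pitch) Rx(roll)).
In Python, from cell import ctrl gives the robot as it stands.
- The arm moves only by the tool step_arm, never from a script. Its argument "commands" is a list of rows, each an object with "delta_pos": the shift along the tool's x, y, z in mm, a list of three; "spin": the turn about the tool's x in rad. In form: [{"delta_pos": [x, y, z], "spin": spin}, ...]. A call has 1 to 20 rows; each row shifts and turns the commanded pose from where the row before left it, along the tool's axes as they then stand; what a row does not reach is not made up. A row lasts 1/10 s, in which the tool goes at most 50 mm and 8.59 degrees, less where a joint would pass 70% of its speed; a pose out of reach is approached as far as the arm can. A call is refused whole if a number of a shift passes 50 or a number of a turn 0.15, either way. A call with a gripper value outside its range is refused whole. "grip" is the gripper's target within -1 to 1 (shut at 1, half-way at 0, fully open at -1), set as the call begins (left out, the last holds). The fingers move at their own pace and stop on an object; the grip force is fixed at half the most. Time passes only in rows, so rows that do not move let the fingers close. It gives the time, the measured TCP pose, the force and the opening at its end, in the units of the state.
- ctrl.state(): the state, without advancing time (a new reading comes with each control period).
- ctrl.capture(name): name is "side" or "top" or "wrist"; returns the picture (400x640x3 uint8, blue, green, red); there is no depth.
- ctrl.camera_model(name): a dict with "fx", "fy", "cx", "cy" (pixels), "distortion" ([k1, k2, p1, p2, k3] as OpenCV has them; the pictures are not rectified), "rvec" (rotation vector, rad) and "tvec" (3), from world to camera coordinates, as OpenCV has them. Camera axes: x right, y down, z forward; pixel columns grow to the right and rows downward; lengths in m; the calibration is good to about 2 mm. A picture is of the moment at which its call begins: read the wrist's pose just before it. camera_model takes no time and is no camera call; for the wrist camera it gives the pose at the moment of the call.
- ctrl.job_done(): hands the job in, once; it reports no verdict.
The state is a dict: "time": time; "joint_positions": joint angles; "dq": joint speeds; "tau": joint torques, N m; "ee_pos": TCP position; "orientation": TCP orientation; "ft_force": force on the tool from outside, world axes, zero at the start; "torque": the same for the moment, N m; "gripper_width": opening from 0.0 (shut) to 1.0 (fully open).
Only numpy, scipy, OpenCV 4.12 (cv2) and the standard library are available. Lean on these libraries where they do the work, as an engineer would, in place of code of your own. Each camera call takes 0.05 s, during which the arm holds its last target.

## Working session

There is one attempt and no reset: what is moved stays moved. The work goes in short steps, Python scripts to look and compute and a tool call to move; the robot and the scene stay as the last step left them, time stands still between calls to the robot, and variables do not carry over. Pictures are saved under pics/ and viewed, and the job is handed in when it is done.

Besides the shell and the picture viewer there is one more tool, called after ">>>" in YAML: its name, and indented under it one key for each argument. step_arm: Moves the arm, as the interface text tells. Its arguments: {"type":"object","properties":{"commands":{"type":"array","items":{"type":"object","properties":{"delta_pos":{"type":"array","items":{"type":"number"}},"spin":{"type":"number"}}}},"grip":{"type":"number"}},"required":["commands"]}

```bash
mkdir -p pics; ls
python3 - <<'E'
from cell import ctrl
import cv2
print(ctrl.state(), ctrl.pinch_z)
for n in ("top","side","wrist"):
    print(n, ctrl.camera_model(n))
    cv2.imwrite(f"pics/{n}0.png", ctrl.capture(n))
E
```

```text
pics
{'time': 0.0, 'joint_positions': array([-78.55752297,  27.37750281,   1.28145555,  89.17483823,
        -0.65940724,  63.55638719,  -4.75911647]), 'dq': array([-0.02308621,  0.01289775,  0.03044196, -0.01939065,  0.01001945,
        0.04005707,  0.0685354 ]), 'tau': array([-1.41019095e-04, -5.82864296e+01,  1.53445669e+00, -2.72601950e+01,
       -5.43312309e-02,  1.69516745e-02,  1.47118867e-04]), 'ee_pos': array([0.20435824, 0.64272527, 0.22168782]), 'orientation': array([-175.60964773,   89.89863516, -103.24390778]), 'ft_force': array([-0.29345954, -0.63770428,  0.67645291]), 'torque': array([0.0549985 , 0.02475225, 0.05347852]), 'gripper_width': 0.9979668863433858} 0.0187
top {'fx': 387.5073448478851, 'fy': 387.5073448478851, 'cx': 322.5716083491187, 'cy': 195.31132503150738, 'distortion': array([0.03312242, 0.        , 0.        , 0.        , 0.        ]), 'rvec': array([ 2.14846449, -2.18194717,  0.16761456]), 'tvec': array([-0.16707322,  0.42002137,  1.15842455])}
side {'fx': 442.6606414260642, 'fy': 442.6606414260642, 'cx': 318.5902945957925, 'cy': 195.41520070316665, 'distortion': array([-0.1266022,  0.       ,  0.       ,  0.       ,  0.       ]), 'rvec': array([ 2.0033691 , -0.14792078,  0.0900847 ]), 'tvec': array([-0.44742446,  0.0158625 ,  1.65772714])}
wrist {'fx': 277.1150460927807, 'fy': 277.1150460927807, 'cx': 315.0482856967838, 'cy': 205.33232976194492, 'distortion': array([-0.02685019,  0.        ,  0.        ,  0.        ,  0.        ]), 'rvec': array([-2.32910745, -1.70429785, -0.25761047]), 'tvec': array([-0.67559845, -0.03562776,  0.39080792])}
```

View pics/top0.png

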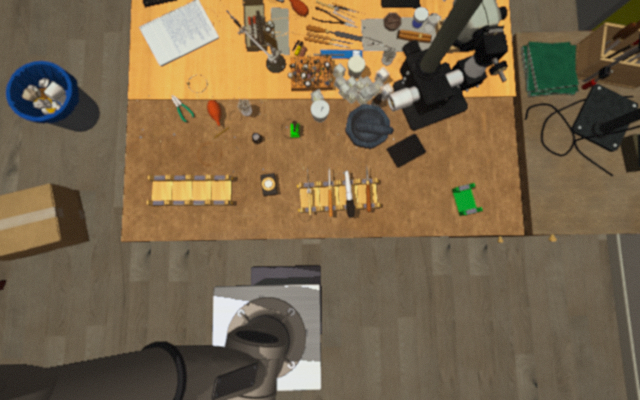

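View pics/side0.png

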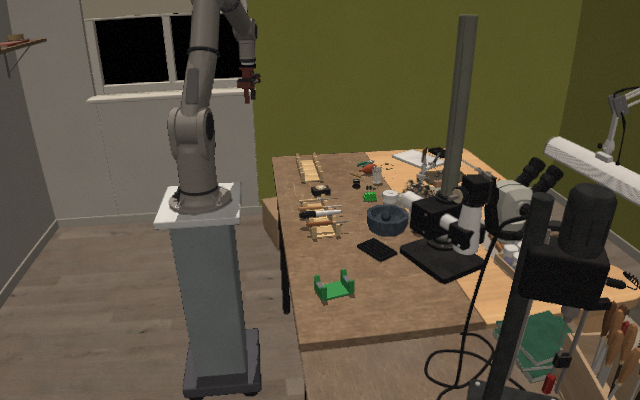

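View pics/wrist0.png

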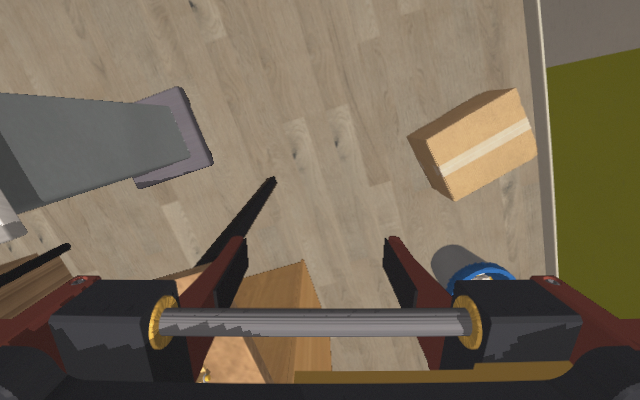

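```bash
cat > h.py <<'E'
import numpy as np, cv2
def load(ctrl,n): return ctrl.camera_model(n)
def unproj(m,px,z):
    K=np.array([[m['fx'],0,m['cx']],[0,m['fy'],m['cy']],[0,0,1.]])
    u=cv2.undistortPoints(np.array(px,float).reshape(-1,1,2),K,m['distortion']).reshape(-1,2)
    R=cv2.Rodrigues(m['rvec'])[0]; c=-R.T@m['tvec']
    d=np.c_[u,np.ones(len(u))]@R
    return c+d*((np.broadcast_to(z,len(u))-c[2])/d[:,2])[:,None]
def proj(m,P):
    K=np.array([[m['fx'],0,m['cx']],[0,m['fy'],m['cy']],[0,0,1.]])
    return cv2.projectPoints(np.array(P,float).reshape(-1,1,3),m['rvec'],m['tvec'],K,m['distortion'])[0].reshape(-1,2)
E
python3 - <<'E'
import cv2
from cell import ctrl; from h import *
i=cv2.imread('pics/top0.png')
cv2.imwrite('pics/c1.png',cv2.resize(i[165:220,290:390],None,fx=8,fy=8,interpolation=cv2.INTER_CUBIC))
cv2.imwrite('pics/c2.png',cv2.resize(i[165:220,140:290],None,fx=5.3,fy=5.3,interpolation=cv2.INTER_CUBIC))
m=ctrl.camera_model('top')
print(unproj(m,[[148,192],[235,192],[300,198],[380,195],[269,186],[125,240],[522,237]],[.03,.03,.03,.03,.025,0,0]).round(3))
E
```

```text
[[ 0.435  0.353  0.03 ]
 [ 0.431  0.093  0.03 ]
 [ 0.41  -0.104  0.03 ]
 [ 0.416 -0.35   0.03 ]
 [ 0.449 -0.009  0.025]
 [ 0.293  0.427  0.   ]
 [ 0.282 -0.792  0.   ]]
```

View pics/c1.png

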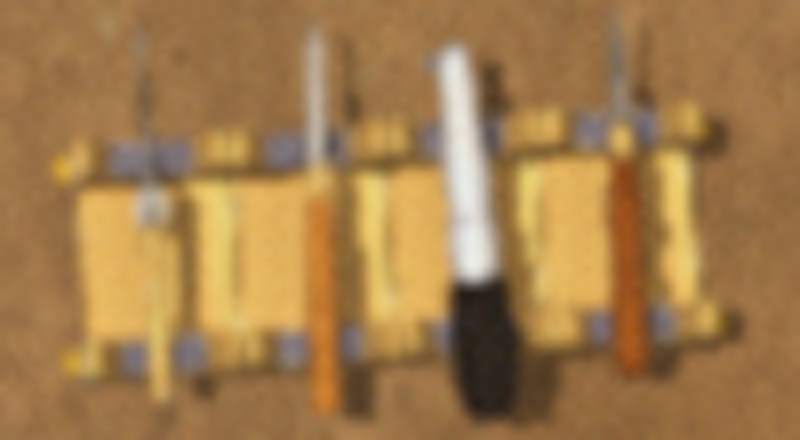

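View pics/c2.png

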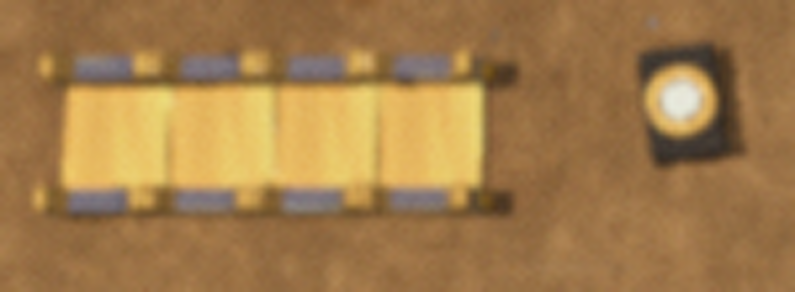

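```bash
cat >> h.py <<'E'
from scipy.spatial.transform import Rotation as Ro
def R_of(s): return Ro.from_euler('xyz',s['orientation'],degrees=True).as_matrix()
def show(ctrl,goal=None,phi=None):
    """goal: world TCP; phi: wanted direction (deg, world azimuth) of tool z axis"""
    s=ctrl.state();R=R_of(s)
    az=np.degrees(np.arctan2(R[1,2],R[0,2]))
    print('t',round(s['time'],2),'tcp',s['ee_pos'].round(4),'zaz',az.round(2),'tilt x',R[:,0].round(3),'w',round(s['gripper_width'],3),'F',s['ft_force'].round(1))
    if goal is not None: print('delta tool mm',(R.T@(np.array(goal)-s['ee_pos'])*1000).round(1))
    if phi is not None: print('spin rad',round(-np.radians((phi-az+90)%180-90),3))
E
python3 - <<'E'
from cell import ctrl; from h import *
show(ctrl,[.55,.3,.22],90); print(R_of(ctrl.state()).round(3))
m=ctrl.camera_model('wrist'); R=cv2.Rodrigues(m['rvec'])[0]; print(R.round(2)); print('cam',(-R.T@m['tvec']).round(3), m['tvec'])
# tool ends
t=ctrl.camera_model('top')
c=lambda p:[290+(p[0]+.5)/8-.5,165+(p[1]+.5)/8-.5]
print(unproj(t,[c(p) for p in [[67,168],[688,125],[72,362],[710,322],[143,35],[160,400],[317,38],[328,408],[455,45],[488,412],[617,20],[633,370]]],[.042]*4+[.034]*8).round(4))
c=lambda p:[140+(p[0]+.5)/5.3-.5,165+(p[1]+.5)/5.3-.5]
print(unproj(t,[c(p) for p in [[45,68],[465,65],[43,198],[463,198],[148,66],[254,66],[362,66]]],.042).round(4))
E
```

```text
t 0.15 tcp [0.2044 0.6428 0.2219] zaz 72.36 tilt x [-0.    -0.001 -1.   ] w 1.001 F [-0.1  0.3 -0. ]
delta tool mm [   2.3 -433.2 -222. ]
spin rad -0.308
[[-0.    -0.953  0.303]
 [-0.001  0.303  0.953]
 [-1.    -0.    -0.001]]
[[ 0.3   0.95 -0.  ]
 [ 0.91 -0.29  0.3 ]
 [ 0.28 -0.09 -0.95]]
cam [0.126 0.669 0.383] [-0.67573682 -0.03560521  0.39077628]
[[ 0.4466 -0.0989  0.042 ]
 [ 0.4601 -0.336   0.042 ]
 [ 0.3727 -0.1001  0.042 ]
 [ 0.3843 -0.3417  0.042 ]
 [ 0.4993 -0.1282  0.034 ]
 [ 0.3585 -0.133   0.034 ]
 [ 0.4973 -0.1952  0.034 ]
 [ 0.3545 -0.1966  0.034 ]
 [ 0.4939 -0.2484  0.034 ]
 [ 0.3521 -0.2574  0.034 ]
 [ 0.5029 -0.3112  0.034 ]
 [ 0.3672 -0.313   0.034 ]]
[[0.4771 0.3492 0.042 ]
 [0.4761 0.1142 0.042 ]
 [0.4031 0.3473 0.042 ]
 [0.3996 0.1142 0.042 ]
 [0.4776 0.2921 0.042 ]
 [0.4769 0.233  0.042 ]
 [0.4762 0.1723 0.042 ]]
```

>>> step_arm:
  commands:
    - {"delta_pos": [0, 0, 0], "spin": -0.103}
    - {"delta_pos": [0, 0, 0], "spin": -0.103}
    - {"delta_pos": [0, 0, 0], "spin": -0.102}
    - {"delta_pos": [0, -31.5, -31]}
    - {"delta_pos": [0, -31.5, -31]}
    - {"delta_pos": [0, -31.5, -31]}
    - {"delta_pos": [0, -31.5, -31]}
    - {"delta_pos": [0, -31.5, -31]}
    - {"delta_pos": [0, -31.5, -31]}
    - {"delta_pos": [0, -31.5, -31]}
    - {"delta_pos": [0, -31.5, -31]}
    - {"delta_pos": [0, -31.5, -31]}
    - {"delta_pos": [0, -31.5, -31]}
    - {"delta_pos": [0, -31.5, -31]}
  grip: 0.2

```text
invalid input
```

Run:
```python
from cell import ctrl; from h import *
show(ctrl,[.45,.23,.22],90)
```

```text
t 0.15 tcp [0.2044 0.6428 0.2219] zaz 72.36 tilt x [-0.    -0.001 -1.   ] w 1.001 F [-0.1  0.3 -0. ]
delta tool mm [   2.4 -359.2 -319. ]
spin rad -0.308
```

>>> step_arm:
  commands:
    - {"delta_pos": [0, 0, 0], "spin": -0.103}
    - {"delta_pos": [0, 0, 0], "spin": -0.103}
    - {"delta_pos": [0, 0, 0], "spin": -0.102}
    - {"delta_pos": [0, -31.5, -31], "spin": 0}
    - {"delta_pos": [0, -31.5, -31], "spin": 0}
    - {"delta_pos": [0, -31.5, -31], "spin": 0}
    - {"delta_pos": [0, -31.5, -31], "spin": 0}
    - {"delta_pos": [0, -31.5, -31], "spin": 0}
    - {"delta_pos": [0, -31.5, -31], "spin": 0}
    - {"delta_pos": [0, -31.5, -31], "spin": 0}
    - {"delta_pos": [0, -31.5, -31], "spin": 0}
    - {"delta_pos": [0, -31.5, -31], "spin": 0}
    - {"delta_pos": [0, -31.5, -31], "spin": 0}
    - {"delta_pos": [0, -31.5, -31], "spin": 0}
  grip: 0.2

```text
time: 1.55
ee_pos: [0.552, 0.3009, 0.2225]
orientation: [108.6, 90.0, -161.4]
ft_force: [0.0, 0.6, -0.8]
gripper_width: 0.401
```

Run:
```python
from cell import ctrl; from h import *
show(ctrl,[.44,.23,.22],90)
```

```text
t 1.55 tcp [0.552  0.3009 0.2225] zaz 90.02 tilt x [-0. -0. -1.] w 0.401 F [ 0.   0.6 -0.8]
delta tool mm [  2.5 112.  -70.8]
spin rad 0.0
```

>>> step_arm:
  commands:
    - {"delta_pos": [0, 37, -23], "spin": 0}
    - {"delta_pos": [0, 37, -23], "spin": 0}
    - {"delta_pos": [0, 38, -24], "spin": 0}
    - {"delta_pos": [0, 0, 0], "spin": 0}
    - {"delta_pos": [0, 0, 0], "spin": 0}

```text
time: 2.05
ee_pos: [0.4387, 0.2321, 0.2229]
orientation: [-36.9, 90.0, 53.1]
ft_force: [-0.1, -0.1, 1.1]
gripper_width: 0.397
```

Run:
```python
from cell import ctrl; from h import *
import pickle
show(ctrl); m=ctrl.camera_model('wrist'); i=ctrl.capture('wrist'); cv2.imwrite('pics/w1.png',i); pickle.dump(m,open('w1.pkl','wb'))
```

```text
t 2.05 tcp [0.4387 0.2321 0.2229] zaz 90.01 tilt x [ 0.     0.001 -1.   ] w 0.397 F [-0.1 -0.1  1.1]
```

>>> step_arm:
  commands:
    - {"delta_pos": [0, 0, -41], "spin": 0}
    - {"delta_pos": [0, 0, -41], "spin": 0}
    - {"delta_pos": [0, 0, -41], "spin": 0}
    - {"delta_pos": [0, 0, -41], "spin": 0}
    - {"delta_pos": [0, 0, -41], "spin": 0}
    - {"delta_pos": [0, 0, -41], "spin": 0}
    - {"delta_pos": [0, 0, -41], "spin": 0}
    - {"delta_pos": [0, 0, -41], "spin": 0}
    - {"delta_pos": [0, 0, -41], "spin": 0}
    - {"delta_pos": [0, 0, -41], "spin": 0}
    - {"delta_pos": [0, 0, -40], "spin": 0}
    - {"delta_pos": [0, 0, 0], "spin": 0}
    - {"delta_pos": [0, 0, 0], "spin": 0}

```text
time: 3.4
ee_pos: [0.4402, -0.2186, 0.2227]
orientation: [-176.6, 89.9, -86.7]
ft_force: [0.3, -0.3, 0.6]
gripper_width: 0.401
```

Run:
```python
from cell import ctrl; from h import *
import pickle
show(ctrl); m=ctrl.camera_model('wrist'); i=ctrl.capture('wrist'); cv2.imwrite('pics/w2.png',i); pickle.dump(m,open('w2.pkl','wb'))
```

```text
t 3.4 tcp [ 0.4402 -0.2186  0.2227] zaz 89.91 tilt x [ 0.    -0.001 -1.   ] w 0.401 F [ 0.3 -0.3  0.6]
```

View pics/w1.png

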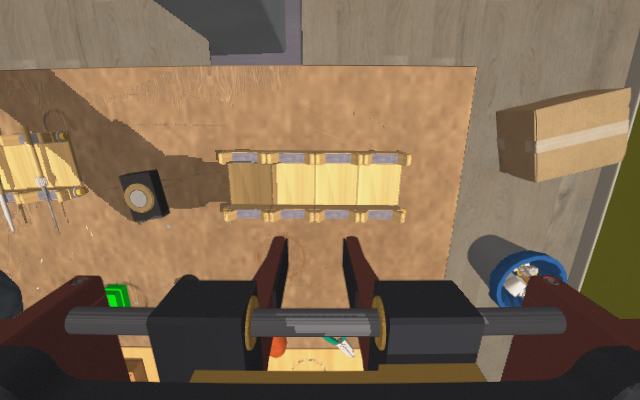

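View pics/w2.png

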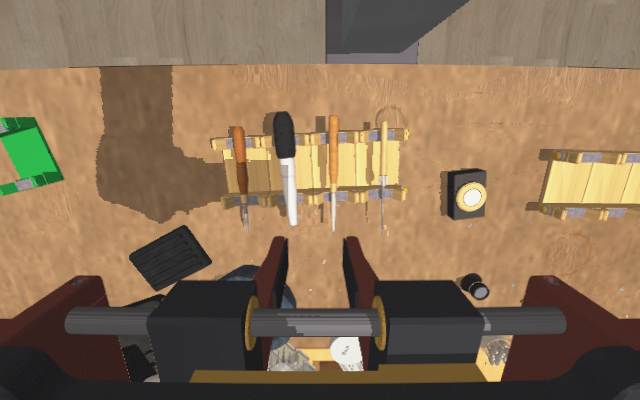

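Run:
```python
import cv2
i=cv2.imread('pics/w2.png')
cv2.imwrite('pics/c3.png',cv2.resize(i[100:240,210:410],None,fx=4,fy=4,interpolation=cv2.INTER_CUBIC))
i=cv2.imread('pics/w1.png')
cv2.imwrite('pics/c4.png',cv2.resize(i[140:230,212:412],None,fx=4,fy=4,interpolation=cv2.INTER_CUBIC))
```

```text
(no output)
```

View pics/c3.png

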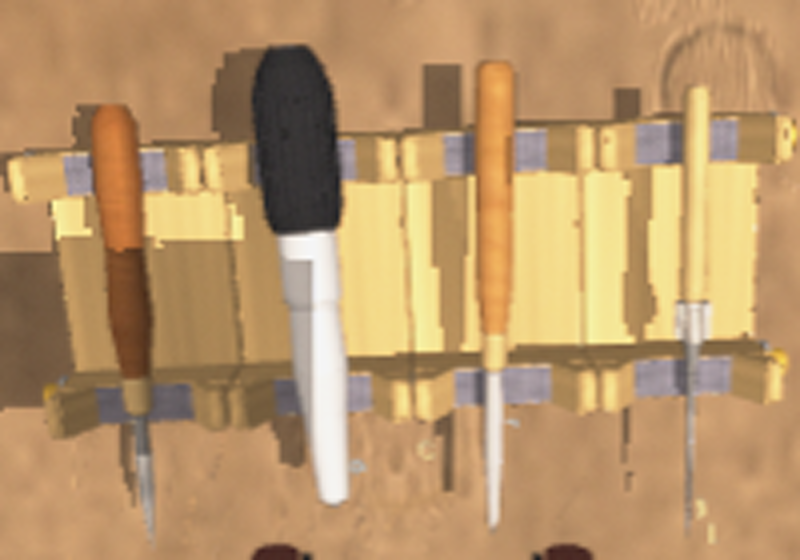

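View pics/c4.png

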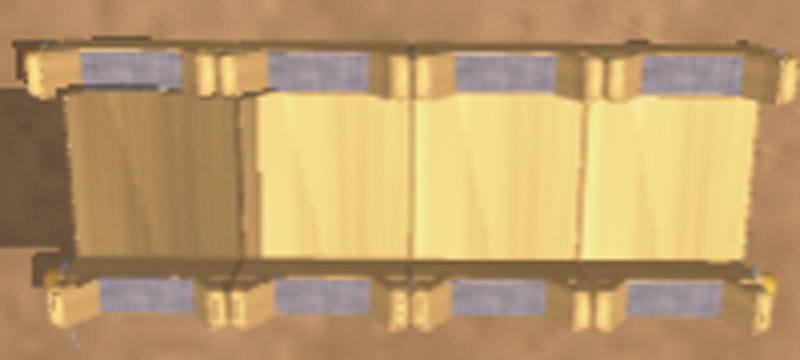

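Run:
```python
from h import *; import pickle
def c(p,o): return [o[0]+(p[0]+.5)/4-.5,o[1]+(p[1]+.5)/4-.5]
m=pickle.load(open('w1.pkl','rb'))
fr=[[131,72],[320,72],[505,74],[692,76]]; re=[[146,296],[321,296],[499,298],[674,299]]
A=unproj(m,[c(p,(212,140)) for p in fr],.028);B=unproj(m,[c(p,(212,140)) for p in re],.028)
print('empty front',A.round(4).tolist(),'rear',B.round(4).tolist())
m=pickle.load(open('w2.pkl','rb'))
fr=[[115,172],[495,152],[687,142]]; re=[[144,402],[503,386],[683,377]]
A=unproj(m,[c(p,(210,100)) for p in fr],.028);B=unproj(m,[c(p,(210,100)) for p in re],.028)
print('occ',A.round(4).tolist(),B.round(4).tolist())
for n,e,t,L,k,h in [('scriber',(697,88),(689,530),150,55,11),('burn',(494,62),(493,525),155,59.5,13),('hand',(288,46),(333,500),146,78,21),('scraper',(115,106),(152,535),148,62,15)]:
    E,T=unproj(m,[c(e,(210,100)),c(t,(210,100))],[.028+h*.0005]*2)
    d=(T-E);l=np.hypot(*d[:2]); p=E+d*(k/L)
    print(n,E.round(4),T.round(4),'len',l.round(4),'mid',p.round(4),'az tool',np.degrees(np.arctan2(d[1],d[0])).round(2))
```

```text
empty front [[0.4038, 0.1432, 0.028], [0.4039, 0.2037, 0.028], [0.4045, 0.2628, 0.028], [0.405, 0.3228, 0.028]] rear [[0.4795, 0.1427, 0.028], [0.4795, 0.2022, 0.028], [0.4802, 0.2627, 0.028], [0.4806, 0.3223, 0.028]]
occ [[0.3862, -0.3138, 0.028], [0.3804, -0.1942, 0.028], [0.3773, -0.1343, 0.028]] [[0.4617, -0.3102, 0.028], [0.4563, -0.1902, 0.028], [0.4532, -0.1304, 0.028]]
scriber [ 0.361  -0.1335  0.0335] [ 0.5058 -0.126   0.0335] len 0.145 mid [ 0.4141 -0.1308  0.0335] az tool 3.0
burn [ 0.3536 -0.1954  0.0345] [ 0.5035 -0.1931  0.0345] len 0.1499 mid [ 0.4111 -0.1945  0.0345] az tool 0.88
hand [ 0.349  -0.2567  0.0385] [ 0.4927 -0.2469  0.0385] len 0.1441 mid [ 0.4258 -0.2514  0.0385] az tool 3.89
scraper [ 0.366  -0.3102  0.0355] [ 0.5066 -0.3091  0.0355] len 0.1407 mid [ 0.4249 -0.3097  0.0355] az tool 0.42
```

>>> step_arm:
  commands:
    - {"delta_pos": [20, 9, 29], "spin": 0}
    - {"delta_pos": [30, 9, 29], "spin": 0}
    - {"delta_pos": [35, 8, 29.5], "spin": 0}
    - {"delta_pos": [30, 0, 0], "spin": -0.026}
    - {"delta_pos": [25, 0, 0], "spin": -0.026}
    - {"delta_pos": [0, 0, 0], "spin": 0}
    - {"delta_pos": [0, 0, 0], "spin": 0}

```text
time: 4.15
ee_pos: [0.4135, -0.1293, 0.0829]
orientation: [70.2, 90.0, 163.3]
ft_force: [1.2, -0.3, 0.5]
gripper_width: 0.402
```

Run:
```python
from cell import ctrl; from h import *
show(ctrl,[.4145,-.131,.0155],93); cv2.imwrite('pics/w3.png',ctrl.capture('wrist'))
```

```text
t 4.15 tcp [ 0.4135 -0.1293  0.0829] zaz 93.04 tilt x [-0.001  0.    -1.   ] w 0.402 F [ 1.2 -0.3  0.5]
delta tool mm [67.4 -0.9 -1.7]
spin rad 0.001
```

View pics/w3.png

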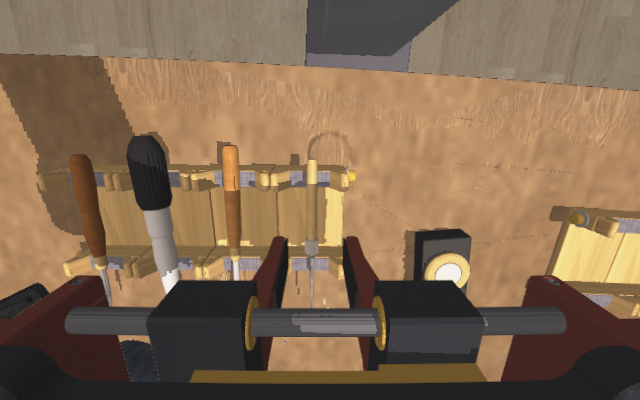

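>>> step_arm:
  commands:
    - {"delta_pos": [20, -1, -1.7], "spin": 0}
    - {"delta_pos": [20, 0, 0], "spin": 0}
    - {"delta_pos": [15, 0, 0], "spin": 0}
    - {"delta_pos": [8, 0, 0], "spin": 0}
    - {"delta_pos": [4, 0, 0], "spin": 0}
    - {"delta_pos": [0, 0, 0], "spin": 0}

```text
time: 4.8
ee_pos: [0.4147, -0.1318, 0.0161]
orientation: [-89.2, 90.0, 3.8]
ft_force: [-0.1, -1.1, -0.2]
gripper_width: 0.397
```

>>> step_arm:
  commands:
    - {"delta_pos": [0, 0, 0], "spin": 0}
    - {"delta_pos": [0, 0, 0], "spin": 0}
    - {"delta_pos": [0, 0, 0], "spin": 0}
    - {"delta_pos": [0, 0, 0], "spin": 0}
    - {"delta_pos": [0, 0, 0], "spin": 0}
    - {"delta_pos": [0, 0, 0], "spin": 0}
  grip: 1

```text
time: 5.4
ee_pos: [0.4145, -0.1318, 0.0159]
orientation: [-85.4, 90.0, 7.6]
ft_force: [-0.5, 0.2, 6.3]
gripper_width: 0.104
```

Run:
```python
from cell import ctrl; from h import *
show(ctrl,[.4145,-.131,.0155],93); cv2.imwrite('pics/w4.png',ctrl.capture('wrist'))
```

```text
t 5.4 tcp [ 0.4145 -0.1318  0.0159] zaz 92.99 tilt x [ 0.001  0.    -1.   ] w 0.104 F [-0.5  0.2  6.3]
delta tool mm [ 0.4 -0.   0.8]
spin rad -0.0
```

View pics/w4.png

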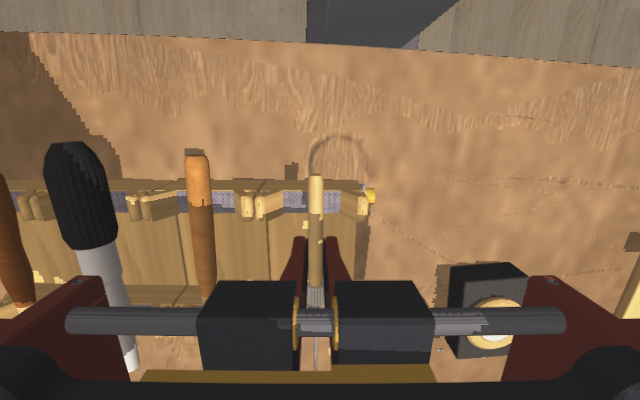

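>>> step_arm:
  commands:
    - {"delta_pos": [-10, 0, 0], "spin": 0}
    - {"delta_pos": [-20, 0, 0], "spin": 0}
    - {"delta_pos": [-30, 0, 0], "spin": 0}
    - {"delta_pos": [-30, 0, 0], "spin": 0}
    - {"delta_pos": [0, 0, 0], "spin": 0.03}
    - {"delta_pos": [0, 0, 0], "spin": 0.03}
    - {"delta_pos": [0, -3, 25], "spin": 0}
    - {"delta_pos": [0, -3, 30], "spin": 0}
    - {"delta_pos": [0, -3, 30], "spin": 0}
    - {"delta_pos": [0, -3, 30], "spin": 0}
    - {"delta_pos": [0, -3, 30], "spin": 0}
    - {"delta_pos": [0, -3, 30], "spin": 0}
    - {"delta_pos": [0, -3, 30], "spin": 0}
    - {"delta_pos": [0, -3, 30], "spin": 0}
    - {"delta_pos": [0, -2, 25], "spin": 0}
    - {"delta_pos": [0, -1, 14], "spin": 0}
    - {"delta_pos": [0, 0, 0], "spin": 0}
    - {"delta_pos": [0, 0, 0], "spin": 0}

```text
time: 7.25
ee_pos: [0.4428, 0.1407, 0.1051]
orientation: [132.8, 89.9, -137.7]
ft_force: [-0.3, -0.0, -0.0]
gripper_width: 0.105
```

Run:
```python
from cell import ctrl; from h import *
show(ctrl,[.442,.143,.0165],89.6); cv2.imwrite('pics/w5.png',ctrl.capture('wrist'))
```

```text
t 7.25 tcp [0.4428 0.1407 0.1051] zaz 89.5 tilt x [-0.001 -0.001 -1.   ] w 0.105 F [-0.3 -0.  -0. ]
delta tool mm [88.6  0.7  2.4]
spin rad -0.002
```

View pics/w5.png

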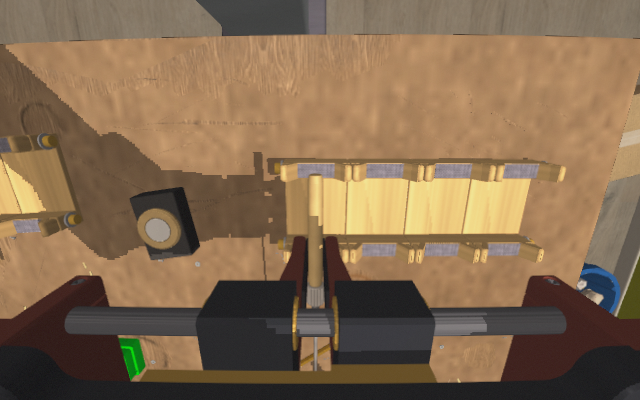

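>>> step_arm:
  commands:
    - {"delta_pos": [20, 0.7, 2.4], "spin": 0}
    - {"delta_pos": [25, 0, 0], "spin": 0}
    - {"delta_pos": [20, 0, 0], "spin": 0}
    - {"delta_pos": [12, 0, 0], "spin": 0}
    - {"delta_pos": [7, 0, 0], "spin": 0}
    - {"delta_pos": [4, 0, 0], "spin": 0}
    - {"delta_pos": [0, 0, 0], "spin": 0}
    - {"delta_pos": [0, 0, 0], "spin": 0}

```text
time: 8.1
ee_pos: [0.4431, 0.1444, 0.0182]
orientation: [-61.7, 89.9, 27.8]
ft_force: [0.1, 0.8, -0.5]
gripper_width: 0.107
```

>>> step_arm:
  commands:
    - {"delta_pos": [0, 0, 0], "spin": 0}
    - {"delta_pos": [0, 0, 0], "spin": 0}
    - {"delta_pos": [0, 0, 0], "spin": 0}
    - {"delta_pos": [0, 0, 0], "spin": 0}
    - {"delta_pos": [-15, 0, 0], "spin": 0}
    - {"delta_pos": [-25, 0, 0], "spin": 0}
    - {"delta_pos": [-30, 0, 0], "spin": 0}
    - {"delta_pos": [-30, 0, 0], "spin": 0}
    - {"delta_pos": [0, 0, 0], "spin": 0}
  grip: 0.2

```text
time: 9.0
ee_pos: [0.4449, 0.1453, 0.1209]
orientation: [-58.7, 89.6, 30.8]
ft_force: [-0.0, 0.0, -0.3]
gripper_width: 0.403
```

Run:
```python
from cell import ctrl; from h import *
show(ctrl,[.412,-.1945,.11],90.9); cv2.imwrite('pics/w6.png',ctrl.capture('wrist'))
```

```text
t 9.0 tcp [0.4449 0.1453 0.1209] zaz 89.54 tilt x [ 0.006  0.003 -1.   ] w 0.403 F [-0.   0.  -0.3]
delta tool mm [   9.6   30.3 -340.1]
spin rad -0.024
```

View pics/w6.png

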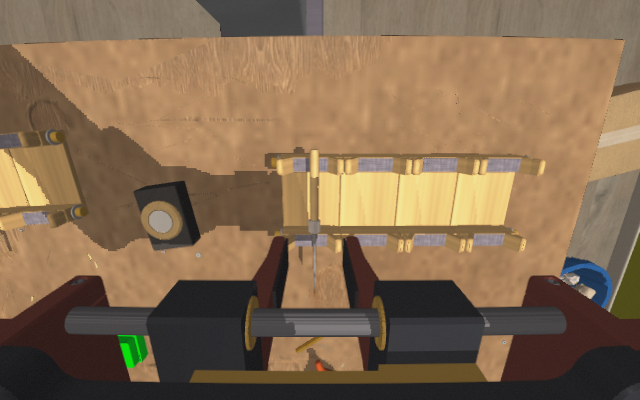

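>>> step_arm:
  commands:
    - {"delta_pos": [0, 3, -25], "spin": 0}
    - {"delta_pos": [0, 3, -35], "spin": 0}
    - {"delta_pos": [0, 3, -35], "spin": 0}
    - {"delta_pos": [0, 3, -35], "spin": 0}
    - {"delta_pos": [0, 3, -35], "spin": 0}
    - {"delta_pos": [0, 3, -35], "spin": 0}
    - {"delta_pos": [0, 3, -35], "spin": 0}
    - {"delta_pos": [0, 3, -35], "spin": 0}
    - {"delta_pos": [0, 3, -35], "spin": 0}
    - {"delta_pos": [0, 3, -25], "spin": 0}
    - {"delta_pos": [10, 0, -10], "spin": -0.012}
    - {"delta_pos": [20, 0, 0], "spin": -0.012}
    - {"delta_pos": [0, 0, 0], "spin": 0}
    - {"delta_pos": [0, 0, 0], "spin": 0}

```text
time: 10.45
ee_pos: [0.4091, -0.1951, 0.0869]
orientation: [80.1, 89.8, 171.0]
ft_force: [-0.1, 0.3, 1.1]
gripper_width: 0.399
```

Run:
```python
from cell import ctrl; from h import *
show(ctrl,[.412,-.1945,.016],90.9); m=ctrl.camera_model('wrist');i=ctrl.capture('wrist');
for p in proj(m,[[.412,-.1945,.0345],[.4115,-.1945,.0345],[.3536,-.1954,.0345]]): cv2.circle(i,tuple(int(round(v)) for v in p),2,(255,0,255),-1)
cv2.imwrite('pics/w7.png',i)
```

```text
t 10.45 tcp [ 0.4091 -0.1951  0.0869] zaz 90.91 tilt x [-0.003  0.    -1.   ] w 0.399 F [-0.1  0.3  1.1]
delta tool mm [70.9 -3.1  0.5]
spin rad 0.0
```

View pics/w7.png

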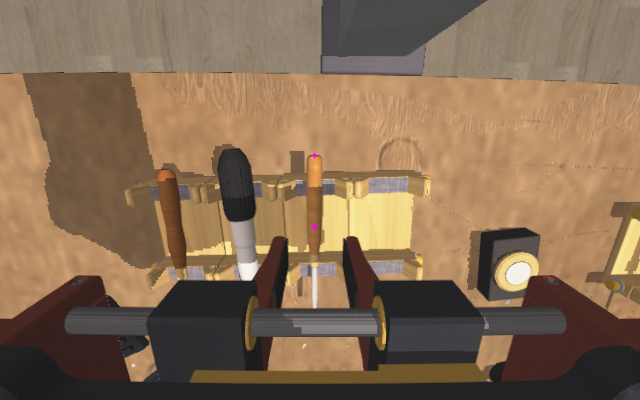

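>>> step_arm:
  commands:
    - {"delta_pos": [20, -3, 0.5], "spin": 0}
    - {"delta_pos": [20, 0, 0], "spin": 0}
    - {"delta_pos": [16, 0, 0], "spin": 0}
    - {"delta_pos": [9, 0, 0], "spin": 0}
    - {"delta_pos": [5, 0, 0], "spin": 0}
    - {"delta_pos": [0, 0, 0], "spin": 0}

```text
time: 11.1
ee_pos: [0.4131, -0.1947, 0.0177]
orientation: [55.8, 90.0, 146.7]
ft_force: [-0.2, 0.8, -0.0]
gripper_width: 0.401
```

>>> step_arm:
  commands:
    - {"delta_pos": [0, 0, 0], "spin": 0}
    - {"delta_pos": [0, 0, 0], "spin": 0}
    - {"delta_pos": [0, 0, 0], "spin": 0}
    - {"delta_pos": [0, 0, 0], "spin": 0}
    - {"delta_pos": [0, 0, 0], "spin": 0}
    - {"delta_pos": [0, 0, 0], "spin": 0}
  grip: 1

```text
time: 11.7
ee_pos: [0.4133, -0.1949, 0.018]
orientation: [-85.7, 90.0, 5.3]
ft_force: [-0.9, 0.5, 6.1]
gripper_width: 0.116
```

>>> step_arm:
  commands:
    - {"delta_pos": [-10, 0, 0], "spin": 0}
    - {"delta_pos": [-20, 0, 0], "spin": 0}
    - {"delta_pos": [-30, 0, 0], "spin": 0}
    - {"delta_pos": [-30, 0, 0], "spin": 0}
    - {"delta_pos": [0, 0, 0], "spin": 0.022}

```text
time: 12.2
ee_pos: [0.4151, -0.1957, 0.111]
orientation: [-99.4, 89.6, -9.8]
ft_force: [0.3, -0.4, -0.8]
gripper_width: 0.122
```

Run:
```python
from cell import ctrl; from h import *
show(ctrl,[.442,.2027,.105],89.6); cv2.imwrite('pics/w8.png',ctrl.capture('wrist'))
```

```text
t 12.2 tcp [ 0.4151 -0.1957  0.111 ] zaz 89.61 tilt x [ 0.006 -0.001 -1.   ] w 0.122 F [ 0.3 -0.4 -0.8]
delta tool mm [  5.8 -24.2 398.6]
spin rad 0.0
```

View pics/w8.png

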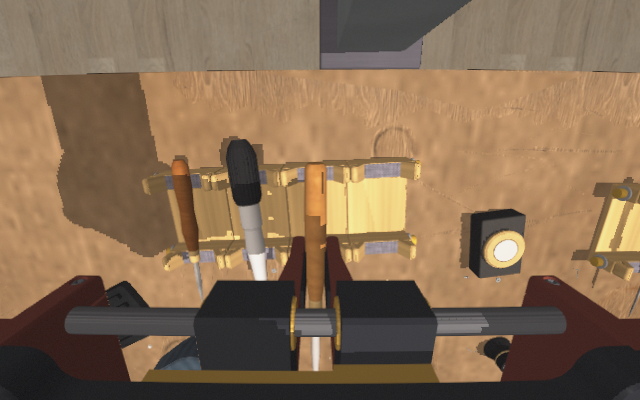

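>>> step_arm:
  commands:
    - {"delta_pos": [0, -2, 20], "spin": 0}
    - {"delta_pos": [0, -2, 32], "spin": 0}
    - {"delta_pos": [0, -2, 35], "spin": 0}
    - {"delta_pos": [0, -2, 35], "spin": 0}
    - {"delta_pos": [0, -2, 35], "spin": 0}
    - {"delta_pos": [0, -2, 35], "spin": 0}
    - {"delta_pos": [0, -2, 35], "spin": 0}
    - {"delta_pos": [0, -2, 35], "spin": 0}
    - {"delta_pos": [0, -2, 35], "spin": 0}
    - {"delta_pos": [0, -2, 35], "spin": 0}
    - {"delta_pos": [0, -2, 32], "spin": 0}
    - {"delta_pos": [0, -2, 22], "spin": 0}
    - {"delta_pos": [0, 0, 12], "spin": 0}
    - {"delta_pos": [0, 0, 0], "spin": 0}
    - {"delta_pos": [0, 0, 0], "spin": 0}

```text
time: 13.75
ee_pos: [0.4389, 0.2016, 0.1071]
orientation: [138.6, 89.9, -131.8]
ft_force: [0.6, -1.1, -0.2]
gripper_width: 0.117
```

Run:
```python
from cell import ctrl; from h import *
show(ctrl,[.443,.2027,.0185],89.6)
```

```text
t 13.75 tcp [0.4389 0.2016 0.1071] zaz 89.62 tilt x [-0.001 -0.001 -1.   ] w 0.117 F [ 0.6 -1.1 -0.2]
delta tool mm [88.6 -4.2  1.2]
spin rad 0.0
```

>>> step_arm:
  commands:
    - {"delta_pos": [20, -4, 1], "spin": 0}
    - {"delta_pos": [25, 0, 0], "spin": 0}
    - {"delta_pos": [20, 0, 0], "spin": 0}
    - {"delta_pos": [12, 0, 0], "spin": 0}
    - {"delta_pos": [7, 0, 0], "spin": 0}
    - {"delta_pos": [4, 0, 0], "spin": 0}
    - {"delta_pos": [0, 0, 0], "spin": 0}
    - {"delta_pos": [0, 0, 0], "spin": 0}

```text
time: 14.55
ee_pos: [0.4438, 0.2041, 0.0202]
orientation: [-55.4, 89.9, 34.3]
ft_force: [0.1, 0.6, -0.1]
gripper_width: 0.125
```

>>> step_arm:
  commands:
    - {"delta_pos": [0, 0, 0], "spin": 0}
    - {"delta_pos": [0, 0, 0], "spin": 0}
    - {"delta_pos": [0, 0, 0], "spin": 0}
    - {"delta_pos": [0, 0, 0], "spin": 0}
    - {"delta_pos": [-15, 0, 0], "spin": 0}
    - {"delta_pos": [-25, 0, 0], "spin": 0}
    - {"delta_pos": [-30, 0, 0], "spin": 0}
    - {"delta_pos": [-30, 0, 0], "spin": 0}
    - {"delta_pos": [0, 0, 0], "spin": 0}
  grip: 0.2

```text
time: 15.45
ee_pos: [0.4456, 0.2052, 0.123]
orientation: [-53.1, 89.6, 36.6]
ft_force: [0.3, -0.1, -0.5]
gripper_width: 0.397
```

Run:
```python
from cell import ctrl; from h import *
show(ctrl,[.4265,-.2514,.11],93.9); cv2.imwrite('pics/w9.png',ctrl.capture('wrist'))
```

```text
t 15.45 tcp [0.4456 0.2052 0.123 ] zaz 89.65 tilt x [ 0.005  0.004 -1.   ] w 0.397 F [ 0.3 -0.1 -0.5]
delta tool mm [  11.1   16.3 -456.7]
spin rad -0.074
```

View pics/w9.png

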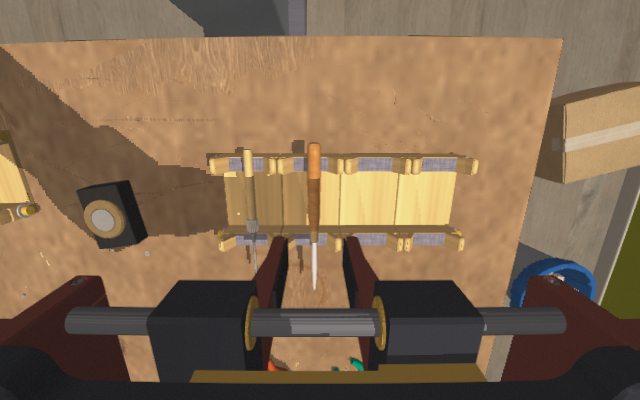

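>>> step_arm:
  commands:
    - {"delta_pos": [0, 1, -25], "spin": 0}
    - {"delta_pos": [0, 1, -35], "spin": 0}
    - {"delta_pos": [0, 1, -38], "spin": 0}
    - {"delta_pos": [0, 1, -38], "spin": 0}
    - {"delta_pos": [0, 1, -38], "spin": 0}
    - {"delta_pos": [0, 1, -38], "spin": 0}
    - {"delta_pos": [0, 1, -38], "spin": 0}
    - {"delta_pos": [0, 1, -38], "spin": 0}
    - {"delta_pos": [0, 1, -38], "spin": 0}
    - {"delta_pos": [0, 1, -38], "spin": 0}
    - {"delta_pos": [0, 1, -38], "spin": 0}
    - {"delta_pos": [0, 1, -32], "spin": 0}
    - {"delta_pos": [0, 1, -22], "spin": -0.037}
    - {"delta_pos": [10, 1, 0], "spin": -0.037}
    - {"delta_pos": [12, 0, 0], "spin": 0}
    - {"delta_pos": [0, 0, 0], "spin": 0}

```text
time: 17.1
ee_pos: [0.425, -0.2508, 0.0953]
orientation: [65.2, 89.7, 159.0]
ft_force: [-1.2, 1.2, -0.1]
gripper_width: 0.397
```

Run:
```python
from cell import ctrl; from h import *
show(ctrl,[.4265,-.2514,.0198],93.9); m=ctrl.camera_model('wrist');i=ctrl.capture('wrist');
for p in proj(m,[[.4265,-.2514,.0385],[.3490,-.2567,.0385]]): cv2.circle(i,tuple(int(round(v)) for v in p),2,(255,0,255),-1)
cv2.imwrite('pics/w10.png',i)
```

```text
t 17.1 tcp [ 0.425  -0.2508  0.0953] zaz 93.88 tilt x [-0.004  0.002 -1.   ] w 0.397 F [-1.2  1.2 -0.1]
delta tool mm [75.5 -1.7 -0.9]
spin rad -0.0
```

View pics/w10.png

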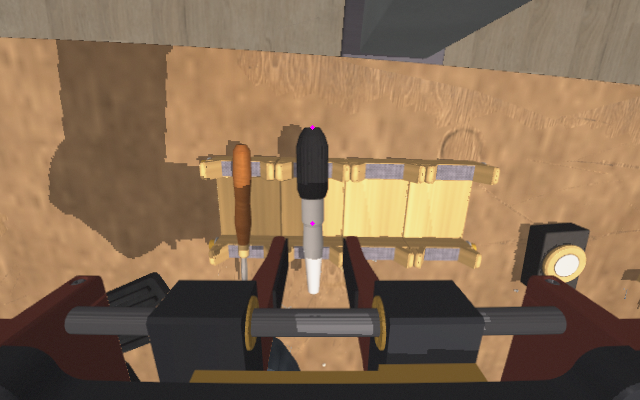

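>>> step_arm:
  commands:
    - {"delta_pos": [20, -1.7, -1], "spin": 0}
    - {"delta_pos": [22, 0, 0], "spin": 0}
    - {"delta_pos": [18, 0, 0], "spin": 0}
    - {"delta_pos": [10, 0, 0], "spin": 0}
    - {"delta_pos": [5, 0, 0], "spin": 0}
    - {"delta_pos": [0, 0, 0], "spin": 0}

```text
time: 17.75
ee_pos: [0.4284, -0.2526, 0.0225]
orientation: [63.2, 90.0, 157.1]
ft_force: [0.6, 0.1, 0.0]
gripper_width: 0.403
```

>>> step_arm:
  commands:
    - {"delta_pos": [0, 0, 0], "spin": 0}
    - {"delta_pos": [0, 0, 0], "spin": 0}
    - {"delta_pos": [0, 0, 0], "spin": 0}
    - {"delta_pos": [0, 0, 0], "spin": 0}
    - {"delta_pos": [0, 0, 0], "spin": 0}
    - {"delta_pos": [0, 0, 0], "spin": 0}
  grip: 1

```text
time: 18.35
ee_pos: [0.4289, -0.2529, 0.0232]
orientation: [-95.1, 89.9, -1.2]
ft_force: [-0.9, 0.7, 6.0]
gripper_width: 0.166
```

>>> step_arm:
  commands:
    - {"delta_pos": [-8, 0, 0], "spin": 0}
    - {"delta_pos": [-16, 0, 0], "spin": 0}
    - {"delta_pos": [-30, 0, 0], "spin": 0}
    - {"delta_pos": [-30, 0, 0], "spin": 0}
    - {"delta_pos": [0, 0, 0], "spin": 0.037}
    - {"delta_pos": [0, 0, 0], "spin": 0.037}

```text
time: 18.95
ee_pos: [0.4289, -0.253, 0.1079]
orientation: [-98.1, 89.9, -8.5]
ft_force: [0.7, 0.8, -2.2]
gripper_width: 0.167
```

Run:
```python
from cell import ctrl; from h import *
show(ctrl,[.442,.2627,.105],89.6); cv2.imwrite('pics/w11.png',ctrl.capture('wrist'))
```

```text
t 18.95 tcp [ 0.4289 -0.253   0.1079] zaz 89.58 tilt x [ 0.002 -0.    -1.   ] w 0.167 F [ 0.7  0.8 -2.2]
delta tool mm [  2.8  -9.3 515.8]
spin rad -0.0
```

View pics/w11.png

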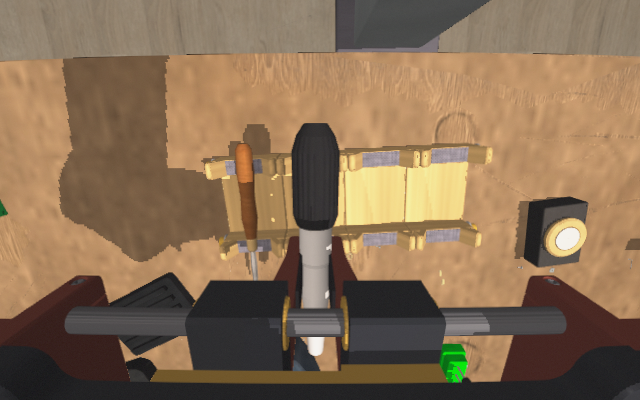

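>>> step_arm:
  commands:
    - {"delta_pos": [0, -1, 20], "spin": 0}
    - {"delta_pos": [0, -1, 32], "spin": 0}
    - {"delta_pos": [0, -1, 37], "spin": 0}
    - {"delta_pos": [0, -1, 37], "spin": 0}
    - {"delta_pos": [0, -1, 37], "spin": 0}
    - {"delta_pos": [0, -1, 37], "spin": 0}
    - {"delta_pos": [0, -1, 37], "spin": 0}
    - {"delta_pos": [0, -1, 37], "spin": 0}
    - {"delta_pos": [0, -1, 37], "spin": 0}
    - {"delta_pos": [0, -1, 37], "spin": 0}
    - {"delta_pos": [0, -1, 37], "spin": 0}
    - {"delta_pos": [0, -1, 37], "spin": 0}
    - {"delta_pos": [0, -1, 37], "spin": 0}
    - {"delta_pos": [0, -1, 32], "spin": 0}
    - {"delta_pos": [0, -1, 15], "spin": 0}
    - {"delta_pos": [0, -1, 9], "spin": 0}
    - {"delta_pos": [0, 0, 0], "spin": 0}
    - {"delta_pos": [0, 0, 0], "spin": 0}

```text
time: 20.8
ee_pos: [0.4475, 0.2602, 0.1065]
orientation: [159.0, 89.9, -111.5]
ft_force: [-0.3, 0.5, -1.2]
gripper_width: 0.17
```

Run:
```python
from cell import ctrl; from h import *
show(ctrl,[.445,.2627,.0235],89.6)
```

```text
t 20.8 tcp [0.4475 0.2602 0.1065] zaz 89.56 tilt x [-0.    -0.001 -1.   ] w 0.17 F [-0.3  0.5 -1.2]
delta tool mm [83.   2.5  2.6]
spin rad -0.001
```

>>> step_arm:
  commands:
    - {"delta_pos": [20, 2.5, 2.3], "spin": 0}
    - {"delta_pos": [25, 0, 0], "spin": 0}
    - {"delta_pos": [18, 0, 0], "spin": 0}
    - {"delta_pos": [10, 0, 0], "spin": 0}
    - {"delta_pos": [6, 0, 0], "spin": 0}
    - {"delta_pos": [4, 0, 0], "spin": 0}
    - {"delta_pos": [0, 0, 0], "spin": 0}
    - {"delta_pos": [0, 0, 0], "spin": 0}

```text
time: 21.6
ee_pos: [0.4454, 0.2645, 0.0242]
orientation: [-50.4, 89.9, 39.2]
ft_force: [0.2, 0.5, -1.3]
gripper_width: 0.17
```

>>> step_arm:
  commands:
    - {"delta_pos": [0, 0, 0], "spin": 0}
    - {"delta_pos": [0, 0, 0], "spin": 0}
    - {"delta_pos": [0, 0, 0], "spin": 0}
    - {"delta_pos": [0, 0, 0], "spin": 0}
    - {"delta_pos": [-15, 0, 0], "spin": 0}
    - {"delta_pos": [-25, 0, 0], "spin": 0}
    - {"delta_pos": [-30, 0, 0], "spin": 0}
    - {"delta_pos": [-30, 0, 0], "spin": 0}
    - {"delta_pos": [0, 0, 0], "spin": 0}
  grip: 0.2

```text
time: 22.5
ee_pos: [0.4472, 0.2658, 0.1272]
orientation: [-47.8, 89.6, 41.8]
ft_force: [-0.1, -0.2, -0.2]
gripper_width: 0.4
```

Run:
```python
from cell import ctrl; from h import *
show(ctrl,[.4255,-.3097,.11],90.4); cv2.imwrite('pics/w12.png',ctrl.capture('wrist'))
```

```text
t 22.5 tcp [0.4472 0.2658 0.1272] zaz 89.65 tilt x [ 0.005  0.005 -1.   ] w 0.4 F [-0.1 -0.2 -0.2]
delta tool mm [  14.5   18.2 -575.7]
spin rad -0.013
```

View pics/w12.png

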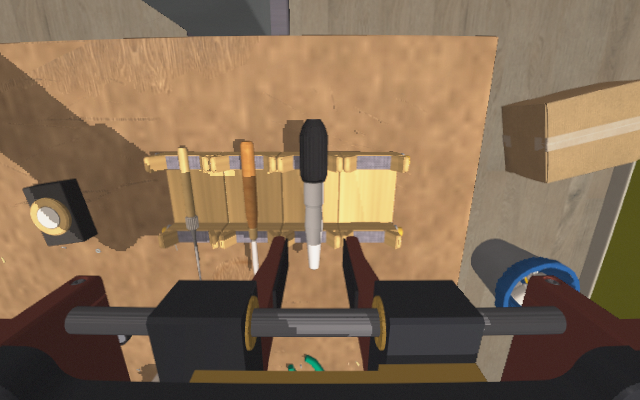

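Three are placed in their grooves. Next is the scraper.

>>> step_arm:
  commands:
    - {"delta_pos": [0, 1, -25], "spin": 0}
    - {"delta_pos": [0, 1, -35], "spin": 0}
    - {"delta_pos": [0, 1, -39], "spin": 0}
    - {"delta_pos": [0, 1, -39], "spin": 0}
    - {"delta_pos": [0, 1, -39], "spin": 0}
    - {"delta_pos": [0, 1, -39], "spin": 0}
    - {"delta_pos": [0, 1, -39], "spin": 0}
    - {"delta_pos": [0, 1, -39], "spin": 0}
    - {"delta_pos": [0, 1, -39], "spin": 0}
    - {"delta_pos": [0, 1, -39], "spin": 0}
    - {"delta_pos": [0, 1, -39], "spin": 0}
    - {"delta_pos": [0, 1, -39], "spin": 0}
    - {"delta_pos": [0, 1, -39], "spin": 0}
    - {"delta_pos": [0, 1, -39], "spin": 0}
    - {"delta_pos": [0, 1, -30], "spin": -0.013}
    - {"delta_pos": [10, 1, -17], "spin": 0}
    - {"delta_pos": [20, 0, 0], "spin": 0}
    - {"delta_pos": [0, 0, 0], "spin": 0}

```text
time: 24.35
ee_pos: [0.4235, -0.3098, 0.0907]
orientation: [67.1, 89.7, 157.4]
ft_force: [0.2, 0.3, 0.2]
gripper_width: 0.403
```

Run:
```python
from cell import ctrl; from h import *
show(ctrl,[.4255,-.3097,.017],90.4); m=ctrl.camera_model('wrist');i=ctrl.capture('wrist');
for p in proj(m,[[.4255,-.3097,.0355],[.3660,-.3102,.0355]]): cv2.circle(i,tuple(int(round(v)) for v in p),2,(255,0,255),-1)
cv2.imwrite('pics/w13.png',i)
```

```text
t 24.35 tcp [ 0.4235 -0.3098  0.0907] zaz 90.34 tilt x [-0.005  0.002 -1.   ] w 0.403 F [0.2 0.3 0.2]
delta tool mm [73.7 -2.4 -0.1]
spin rad -0.001
```

View pics/w13.png

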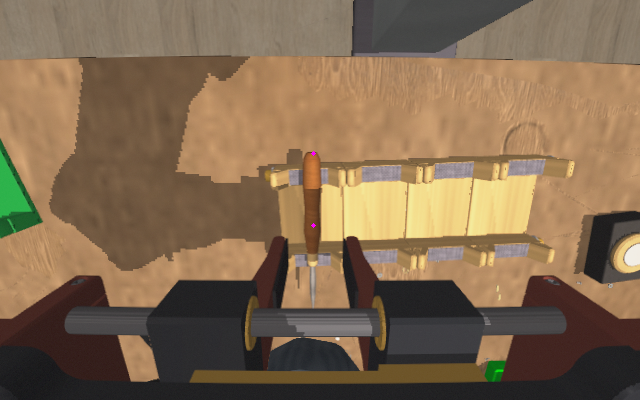

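>>> step_arm:
  commands:
    - {"delta_pos": [20, -2, -0.5], "spin": 0}
    - {"delta_pos": [22, 0, 0], "spin": 0}
    - {"delta_pos": [18, 0, 0], "spin": 0}
    - {"delta_pos": [9, 0, 0], "spin": 0}
    - {"delta_pos": [5, 0, 0], "spin": 0}
    - {"delta_pos": [0, 0, 0], "spin": 0}

```text
time: 25.0
ee_pos: [0.428, -0.3108, 0.0197]
orientation: [44.9, 90.0, 135.3]
ft_force: [-0.1, 0.3, 0.4]
gripper_width: 0.402
```

>>> step_arm:
  commands:
    - {"delta_pos": [0, 0, 0], "spin": 0}
    - {"delta_pos": [0, 0, 0], "spin": 0}
    - {"delta_pos": [0, 0, 0], "spin": 0}
    - {"delta_pos": [0, 0, 0], "spin": 0}
    - {"delta_pos": [0, 0, 0], "spin": 0}
    - {"delta_pos": [0, 0, 0], "spin": 0}
  grip: 1

```text
time: 25.6
ee_pos: [0.4282, -0.3112, 0.0201]
orientation: [-100.6, 90.0, -10.2]
ft_force: [-0.6, 0.5, 6.6]
gripper_width: 0.144
```

>>> step_arm:
  commands:
    - {"delta_pos": [-8, 0, 0], "spin": 0}
    - {"delta_pos": [-16, 0, 0], "spin": 0}
    - {"delta_pos": [-30, 0, 0], "spin": 0}
    - {"delta_pos": [-30, 0, 0], "spin": 0}
    - {"delta_pos": [0, 0, 0], "spin": 0.013}
    - {"delta_pos": [0, 0, 0], "spin": 0}

```text
time: 26.2
ee_pos: [0.4281, -0.3109, 0.1041]
orientation: [-98.2, 89.9, -8.5]
ft_force: [-0.9, 0.8, -1.2]
gripper_width: 0.145
```

Run:
```python
from cell import ctrl; from h import *
show(ctrl,[.443,.3225,.105],89.6); cv2.imwrite('pics/w14.png',ctrl.capture('wrist'))
```

```text
t 26.2 tcp [ 0.4281 -0.3109  0.1041] zaz 89.66 tilt x [ 0.001 -0.    -1.   ] w 0.145 F [-0.9  0.8 -1.2]
delta tool mm [ -1.  -11.2 633.5]
spin rad 0.001
```

View pics/w14.png

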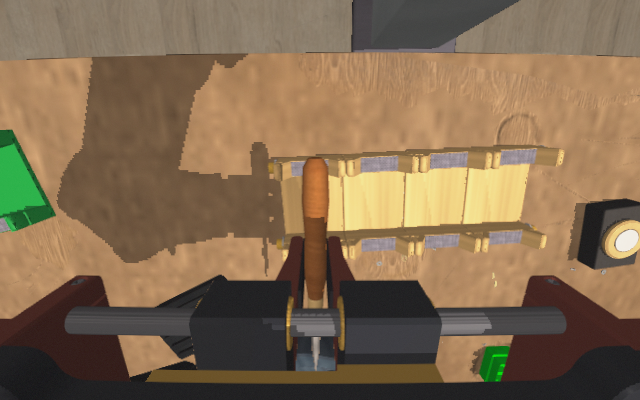

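>>> step_arm:
  commands:
    - {"delta_pos": [0, 0, 20], "spin": 0}
    - {"delta_pos": [0, -1, 30], "spin": 0}
    - {"delta_pos": [0, -1, 37], "spin": 0}
    - {"delta_pos": [0, -1, 37], "spin": 0}
    - {"delta_pos": [0, -1, 37], "spin": 0}
    - {"delta_pos": [0, -1, 37], "spin": 0}
    - {"delta_pos": [0, -1, 37], "spin": 0}
    - {"delta_pos": [0, -1, 37], "spin": 0}
    - {"delta_pos": [0, -1, 37], "spin": 0}
    - {"delta_pos": [0, -1, 37], "spin": 0}
    - {"delta_pos": [0, -1, 37], "spin": 0}
    - {"delta_pos": [0, -1, 37], "spin": 0}
    - {"delta_pos": [0, -1, 37], "spin": 0}
    - {"delta_pos": [0, -1, 37], "spin": 0}
    - {"delta_pos": [0, -1, 37], "spin": 0}
    - {"delta_pos": [0, 0, 37], "spin": 0}
    - {"delta_pos": [0, 0, 37], "spin": 0}
    - {"delta_pos": [0, 0, 20], "spin": 0}
    - {"delta_pos": [0, 0, 8], "spin": 0}
    - {"delta_pos": [0, 0, 0], "spin": 0}

```text
time: 28.25
ee_pos: [0.4452, 0.3214, 0.1029]
orientation: [149.0, 89.9, -121.3]
ft_force: [-0.5, 0.7, -1.3]
gripper_width: 0.145
```

>>> step_arm:
  commands:
    - {"delta_pos": [0, 0, 0], "spin": 0}
    - {"delta_pos": [0, 0, 0], "spin": 0}

```text
time: 28.45
ee_pos: [0.4458, 0.3198, 0.1036]
orientation: [158.9, 90.0, -111.6]
ft_force: [-0.2, -1.3, 0.0]
gripper_width: 0.143
```

Run:
```python
from cell import ctrl; from h import *
show(ctrl,[.4445,.3225,.0205],89.6)
```

```text
t 28.45 tcp [0.4458 0.3198 0.1036] zaz 89.51 tilt x [-0.    -0.001 -1.   ] w 0.143 F [-0.2 -1.3  0. ]
delta tool mm [83.1  1.3  2.8]
spin rad -0.002
```

>>> step_arm:
  commands:
    - {"delta_pos": [20, 1.3, 2.3], "spin": 0}
    - {"delta_pos": [25, 0, 0], "spin": 0}
    - {"delta_pos": [18, 0, 0], "spin": 0}
    - {"delta_pos": [10, 0, 0], "spin": 0}
    - {"delta_pos": [6, 0, 0], "spin": 0}
    - {"delta_pos": [4, 0, 0], "spin": 0}
    - {"delta_pos": [0, 0, 0], "spin": 0}
    - {"delta_pos": [0, 0, 0], "spin": 0}

```text
time: 29.25
ee_pos: [0.4446, 0.3244, 0.0212]
orientation: [-45.1, 89.9, 44.6]
ft_force: [-0.4, -1.1, 0.4]
gripper_width: 0.143
```

>>> step_arm:
  commands:
    - {"delta_pos": [0, 0, 0], "spin": 0}
    - {"delta_pos": [0, 0, 0], "spin": 0}
    - {"delta_pos": [0, 0, 0], "spin": 0}
    - {"delta_pos": [0, 0, 0], "spin": 0}
    - {"delta_pos": [-15, 0, 0], "spin": 0}
    - {"delta_pos": [-25, 0, 0], "spin": 0}
    - {"delta_pos": [-30, 0, 0], "spin": 0}
    - {"delta_pos": [-40, 0, 0], "spin": 0}
    - {"delta_pos": [-45, 0, 0], "spin": 0}
    - {"delta_pos": [-45, 0, -30], "spin": 0}
    - {"delta_pos": [0, 0, -30], "spin": 0}
    - {"delta_pos": [0, 0, -30], "spin": 0}
    - {"delta_pos": [0, 0, 0], "spin": 0}
    - {"delta_pos": [0, 0, 0], "spin": 0}
    - {"delta_pos": [0, 0, 0], "spin": 0}
  grip: 0.2

```text
time: 30.75
ee_pos: [0.4437, 0.2375, 0.2177]
orientation: [-25.4, 90.0, 64.3]
ft_force: [0.4, -0.2, 0.2]
gripper_width: 0.401
```

Run:
```python
from cell import ctrl; from h import *
import pickle
show(ctrl); m=ctrl.camera_model('wrist'); i=ctrl.capture('wrist'); cv2.imwrite('pics/w15.png',i); pickle.dump(m,open('w15.pkl','wb'))
cv2.imwrite('pics/c15.png',cv2.resize(i[110:260,200:400],None,fx=4,fy=4,interpolation=cv2.INTER_CUBIC))
i=ctrl.capture('side');cv2.imwrite('pics/s15.png',cv2.resize(i[130:260,270:470],None,fx=4,fy=4,interpolation=cv2.INTER_CUBIC))
i=ctrl.capture('top');cv2.imwrite('pics/t15.png',cv2.resize(i[160:220,140:290],None,fx=5,fy=5,interpolation=cv2.INTER_CUBIC))
```

```text
t 30.75 tcp [0.4437 0.2375 0.2177] zaz 89.73 tilt x [ 0.     0.001 -1.   ] w 0.401 F [ 0.4 -0.2  0.2]
```

View pics/c15.png

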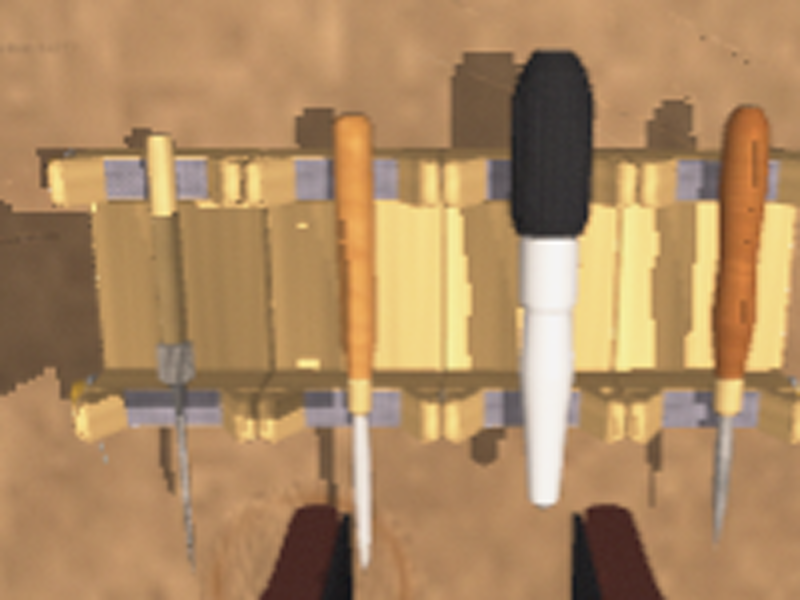

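View pics/s15.png

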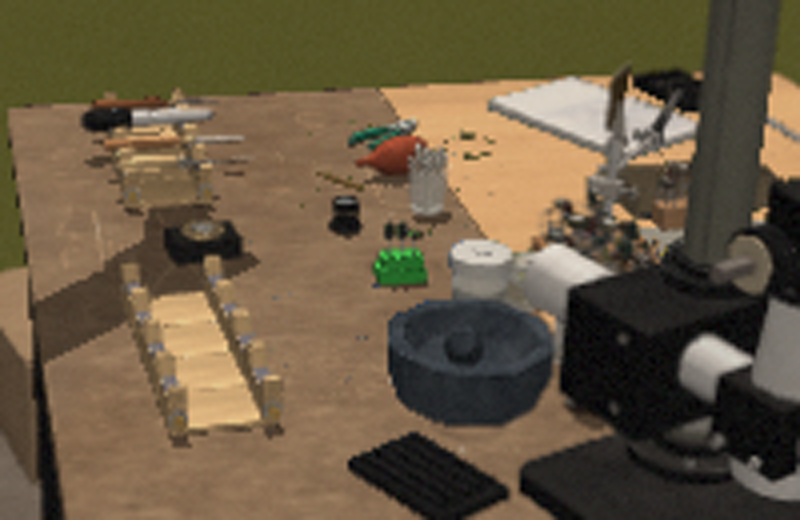

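View pics/t15.png

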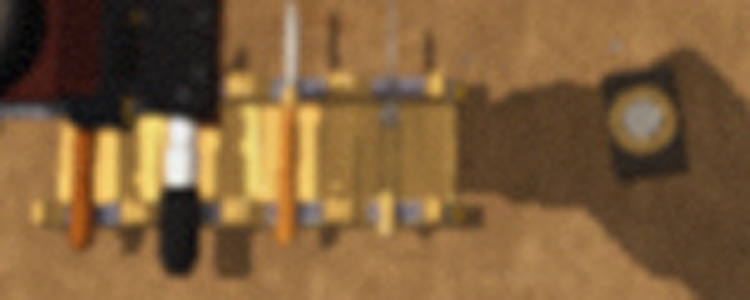

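Run:
```python
from h import *; import pickle
c=lambda p:[200+(p[0]+.5)/4-.5,110+(p[1]+.5)/4-.5]
m=pickle.load(open('w15.pkl','rb'))
o=np.array([.4044,.2331]);a=np.radians(-.4);R=np.array([[np.cos(a),-np.sin(a)],[np.sin(a),np.cos(a)]])
for n,e,t,L,k,h in [('scriber',(160,135),(192,565),150,55,11),('burn',(353,114),(365,567),155,59.5,13),('hand',(553,50),(544,505),146,78,21),('scraper',(747,106),(717,540),148,62,15)]:
    E,T=unproj(m,[c(e),c(t)],.028+h*.0005); d=T-E; p=E+d*k/L
    print(n,'rest xy',(R.T@(p[:2]-o)).round(4),'len',np.hypot(*d[:2]).round(4),'az',np.degrees(np.arctan2(d[1],d[0])).round(2))
```

```text
scriber rest xy [ 0.0389 -0.0862] len 0.1451 az -0.52
burn rest xy [ 0.0375 -0.0267] len 0.1515 az -0.36
hand rest xy [0.0381 0.0335] len 0.1453 az -0.06
scraper rest xy [0.0366 0.0928] len 0.1435 az 0.02
```

All four tools sit within 4 mm of their groove lines and 2 mm of mid-rail, in mirrored order. The gripper is clear at z = 0.218, so I'm handing in.

Run:
```python
from cell import ctrl
print(ctrl.job_done()); print(ctrl.state()['time'])
```

```text
the job is handed in; nothing more can be done
None
the job is handed in; nothing more can be done
```

All four tools now lie in the other rest in mirror image, and the job was handed in at about 31 s of the 112 s allowed. From the robot, left to right, they are scraper, handpiece, burnisher and scriber. At the start the order was scriber, burnisher, handpiece, scraper.

My last wrist-camera check put every tool within tolerance:

| Check | Worst measured | Limit |
|---|---|---|
| Off the groove centre line | 4 mm | 14 mm |
| Off half-way between the rails | 1.5 mm | 25 mm |
| Off the groove direction | about 0.5° | 11.5° (0.2 rad) |

- **Handles:** all four handle ends point towards the robot, and the gripper was clear of everything, about 0.22 m up.
- **Height and level:** I judged these from the pictures and from the release heights. I did not measure them directly.
- **Dial:** the last top and side pictures show it in place on its block. I did not measure its exact position.
- **Tool lengths:** my image measurements came out 1–5 mm short of the given lengths, so the positions are uncertain by a few millimetres. That is still well within the limits.
- **Top view:** the gripper hid the rear ends of the scraper and handpiece in the last picture, but both show clearly in the wrist view.
- **Failures:** one move call was refused before anything moved, because some rows had no spin value. No other check failed or disagreed, and the hand-in reported no verdict.

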